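# Hold the spring clip gaping over the tall card

## Robot

A 6-joint arm with a two-finger parallel gripper is mounted at the origin on the work surface. World frame = base frame: x ahead of the robot, y to its left, z up, the work surface at z = 0. Lengths are in m, angles in degrees, forces in N, time in s.
With the tool pointing down it reaches from about 0.25 to 0.775 m from the base axis. Payload 4 kg.
Tool frame: the origin (TCP) lies at the very end of the fingers, on their centre line; the grasp point (between the pads) lies 19 mm behind it; z points along the fingers, y is the line along which they close (so a half turn about z gives the same grasp; the last joint's range is limited). The gripper opens to 85 mm and grips with 20 to 120 N. Pads are 22 mm wide; open, the fingers measure 114 mm over their backs; the gripper's body (76 mm by 85 mm) begins 54 mm behind the grasp point. The pads swing forward as they close: fully open they stand 13 mm farther back than shut.
Start: joints at [-73.803, 4.996, 78.535, -0, 96.463, -5.907], TCP at [0.207, -0.51, 0.231] pointing down, gripper open.
Joint ranges: [-177.83, 177.83], [-43.37, 116.18], [15.69, 146.23], [-61.86, 241.86], [9.47, 152.12], [-147.06, 147.06]. Speed limits (degrees/s): [159.86, 159.86, 180, 180, 180, 180].

## Interface

Orientations are given as [roll, pitch, yaw] about the fixed x, y, z axes, in that order (R = Rz(yaw) Ry(pitch) Rx(roll)).
In Python, from workcell import arm gives the robot as it stands.
- The arm moves only by the tool play_rows, never from a script. Its argument "increments" is a list of rows, each a list of 3 entries, a list of its own where there are three numbers: the turn, a rotation vector about the tool's x, y, z in degrees, then the shift along the tool's x, y, z in cm, then the closure in counts, from 0 (fully open) to 255 (shut). In form: [[[wx, wy, wz], [x, y, z], grip], ...]. A call has 1 to 20 rows; each row is the pose to reach, as a shift and turn from the pose commanded when the call began, along the tool's axes at that moment; what a row does not reach only later rows make up. A row lasts 1/8 s, in which the tool goes at most 62.5 mm and 10.7 degrees, less where a joint would pass 70% of its speed; a pose out of reach is approached as far as the arm can. A call with a gripper value outside its range is refused whole. The fingers move at their own pace and stop on an object; the grip force is fixed at half the most. Time passes only in rows, so rows that repeat a pose let the fingers close. It gives the time, the measured TCP pose, the force, the opening and the grip force at its end, in the units of the state.
- arm.state(): the state, without advancing time (a new reading comes with each control period).
- arm.read_camera(name): name is "scene" or "side" or "wrist"; returns (picture, depth): 400x640x3 uint8, blue, green, red; 400x640 float32, m along the optical axis (not along the pixel's ray), 0 where there is no reading.
- arm.camera_params(name): a dict with "vfov" (degrees; the focal length in pixels is half the picture's height over the tangent of half this angle, whatever the lens; pixels are square), "cx", "cy" (the principal point, pixels), "origin" and "rotation" of the camera in the world. Camera axes: x right, y down, z forward; pixel columns grow to the right and rows downward; lengths in m; the calibration is good to about 2 mm. A picture is of the moment at which its call begins: read the wrist's pose just before it. camera_params takes no time and is no camera call; for the wrist camera it gives the pose at the moment of the call.
- arm.close_job(): hands the job in; it is judged then, once.
Trained networks look in the newest picture that a camera, given by its name, has taken for a name from the list of things; names that differ only in an ending like _2 or _b are one class to them, and where a whole thing is asked for, a point or a joint stands for the part that bears it (a point fixed in the world has none). Each returns a list of dicts, best first, with "confidence" (0 to 1); they miss things now and then, are a little off and sometimes report something else, mostly with a low value. They report only what shows in the picture. A call takes as long as a camera call.
- arm.look_for(name, camera): "uv" ([column, row] in pixels, amid what is visible of it).
The state is a dict: "time": time; "joints": joint angles; "qd": joint speeds; "effort": joint torques, N m; "tool_pos": TCP position; "orientation": TCP orientation; "force": force on the tool from outside, world axes, zero at the start; "wrist_torque": the same for the moment, N m; "width": finger opening in m; "finger_force": force on a finger pad.
Only numpy, scipy, OpenCV 4.12 (cv2) and the standard library are available. Lean on these libraries where they do the work, as an engineer would, in place of code of your own. Each camera call takes 0.05 s, during which the arm holds its last target. There are 200 camera calls.

## Task

The bulldog clip is biting the top edge of the small card: squeeze its handles so that the jaws spread wide, lift it off without dragging it up the card shut, and bring it over the middle of the tall card's top edge, square to it, with the open jaws about a centimetre down either face and not pressing on the card. Finish like that, still squeezing the clip so that it gapes around the edge and I can slip a drawing in beside the card; do not put it down or let it shut. Leave both card stands upright in their places and everything else on the ledge undisturbed.

Things in the scene. Friction and masses are not known exactly. Their poses are not given: they have to be found in the camera images.
- clip: steel bulldog (spring) clip, 56 mm wide, 78 mm from jaw lips to handle tips, 50 g. Origin: middle of its pivot pin (barrel radius 6 mm), 34 mm above the lips' lower edge. Axes of the fixed, +x leaf: y along pin and lips, x the way jaws open and handles are squeezed, z from jaws to handles (up at the start). It starts biting the small card, lips 10 mm down its faces, up to 20 mm off the edge's middle.
- clip_grip (a point): point midway between the clip's two flared handles (28 mm wide along y), 32 mm above the pin, 12 mm below the handle tips; squeeze here along the clip's x. Handles measure 51 mm over the tips when biting the card; at the stop they are parallel, 23 mm over their backs. Axes as clip.
- clip_jaw_a (a point): middle of the lower inner edge of the fixed leaf's jaw lip (+x side), 34 mm below the pin. Axes as clip.
- clip_jaw_b (a point): the same point on the other leaf's lip (-x side); axes of that leaf, equal to those of clip when clip_leaf is 0. Squeezed to the stop, the lips gape 22 mm and sit 33 mm below the pin.
- clip_leaf (a joint): opening angle between the leaves, rad: 0 as it bites a 3 mm card, -0.09 shut on nothing, 0.60 squeezed to its stop. Gape in mm is about 3 + 33 x angle. The spring resists: about 7 N on each handle tip to begin to open, 10 N at the stop; let go, it snaps shut. As the handles close, their tips rise from 42 to 47 mm above the pin, so the clip sinks some 3 to 10 mm between the fingers.
- stand_small: stone card holder, base 56 x 120 x 20 mm, with the small card (105 mm wide, 3 mm thick) upright in its slot; loose, about 0.4 kg. Origin: centre of the base's underside; x is square to the card's faces, y along the card, z up. Card's top edge 84 mm above the ledge.
- small_top (a point): middle of the small card's top edge; axes as stand_small.
- stand_tall: same stone card holder with the tall card (105 mm wide, 3 mm thick, no clip on it); loose, about 0.4 kg. Origin and axes as stand_small. Card's top edge 158 mm above the ledge. The two stands may change places.
- tall_top (a point): middle of the tall card's top edge; x square to its faces, y along the edge, z up.
- menorah: painted ceramic menorah, 52 x 268 mm, 150 mm high with candles, at the back. Its own z is up. Leave it where it is.
- cup: empty plastic cup, 72 mm across, 95 mm high, right side. Its own z is up. Leave it where it is.
- coin_dish: steel dish with coins, 100 mm across, 20 mm high. Its own z is up. Leave it where it is.
- dreidel_a: silicone dreidel, 28 mm square, 61 mm long, lying between the two stands. Its own z is up. Leave it where it is.
- dreidel_b: dreidel of the same size, nearer the robot. Its own z is up. Leave it where it is.
- dreidel_c: dreidel of the same size, towards the back right. Its own z is up. Leave it where it is.
- candle_box: carton of candles, 75 x 115 x 36 mm, left side. Its own z is up. Leave it where it is.

How it is judged (in metres and radians):
On the way:
1. the clip, squeezed open in the fingers, is lifted clear of the small card's top edge (contact force between the fingers and clip above 2 N and value of joint clip_leaf above 0.25 rad and z of each of clip_jaw_a, clip_jaw_b in the frame of small_top above 0.003 m), for 0.1 s.
At the end, for the whole second after the job is handed in: Fingers hold the clip (over 2 N) open over 0.35 rad, still, lips over 3.5 mm from the tall card's mid-plane on either side, over 5 mm below its top edge, within 20 mm of its middle and 0.25 rad of its line, under 1 N on card; stands upright; stands and bystanders within 30 mm of their starts (((x of clip_jaw_a in the frame of tall_top above 0.0035 m and x of clip_jaw_b in the frame of tall_top below -0.0035 m) or (x of clip_jaw_b in the frame of tall_top above 0.0035 m and x of clip_jaw_a in the frame of tall_top below -0.0035 m)) and z of each of clip_jaw_a, clip_jaw_b in the frame of tall_top below -0.005 m and y of clip_jaw_a in the frame of tall_top between -0.02 and 0.02 m and y of clip_jaw_b in the frame of tall_top between -0.02 and 0.02 m and angle between the y axis of clip and the y axis of stand_tall, either way round below 0.25 rad and value of joint clip_leaf above 0.35 rad and contact force between the fingers and clip above 2 N and contact force between clip and stand_tall below 1 N and height (world z) of clip_jaw_a above 0.1 m and linear speed of clip below 0.03 m/s and distance of each of stand_small, stand_tall, menorah, cup, coin_dish, dreidel_a, dreidel_b, dreidel_c, candle_box from where it was at the start of the episode below 0.03 m and angle between each of stand_small, stand_tall's own z axis and vertical below 0.1 rad); the arm keeps its last pose, push and grip.
It fails at once if a bystander (menorah, cup, coin dish, dreidel or candle carton) is shifted by more than 30 mm (distance of any of menorah, cup, coin_dish, dreidel_a, dreidel_b, dreidel_c, candle_box from where it was at the start of the episode above 0.03 m).
It fails at once if a card stand is shifted by more than 30 mm or tipped by more than 0.4 rad (distance of any of stand_small, stand_tall from where it was at the start of the episode above 0.03 m or angle between any of stand_small, stand_tall's own z axis and vertical above 0.4 rad).
It fails at once if the clip is dragged up the small card with its jaws still biting (raised 5 mm or more while open by less than 0.06 rad and pressing on the card) (z of clip_jaw_b in the frame of small_top above -0.005 m and value of joint clip_leaf below 0.06 rad and contact force between clip and stand_small above 3 N).
It also fails if it takes over 34 s, if anything falls off the work surface, if the arm or the gripper's body presses on something with over 40 N, if the wrist force passes 120 N, or if a joint passes its speed limit or range.

## Working session

There is one attempt and no reset: what is moved stays moved. The work goes in short steps, Python scripts to look and compute and a tool call to move; the robot and the scene stay as the last step left them, time stands still between calls to the robot, and variables do not carry over. Pictures are saved under pics/ and viewed, at most 10 in all, crops included, and the job is handed in when it is done.

Besides the shell and the picture viewer there is one more tool, called after "Request:" as name(argument=value, ...), one argument or row to a line, values as JSON. play_rows: Moves the arm, as the interface text tells. Its arguments: {"type":"object","properties":{"increments":{"type":"array","items":{"type":"array"}}},"required":["increments"]}

```bash
mkdir -p pics; ls; cat > h.py <<'E'
import numpy as np,cv2
from workcell import arm
def P(name):
    p=arm.camera_params(name); return p
def cloud(name,save=None):
    p=arm.camera_params(name); im,d=arm.read_camera(name)
    f=200/np.tan(np.radians(p["vfov"])/2)
    v,u=np.mgrid[0:400,0:640]
    c=np.stack([(u-p["cx"])/f*d,(v-p["cy"])/f*d,d],-1)
    w=c@np.array(p["rotation"]).T+np.array(p["origin"])
    w[d==0]=np.nan
    if save: cv2.imwrite("pics/"+save,im)
    np.savez(f"{name}.npz",im=im,d=d,w=w)
    return im,d,w
E
python3 - <<'E'
from h import *
for n in ["scene","side"]:
    im,d,w=cloud(n,n+"0.png")
    print(n,arm.camera_params(n))
    for t in ["clip","clip_grip","small_top","tall_top","stand_small","stand_tall"]:
        for r in arm.look_for(t,n)[:2]:
            u,v=map(int,r["uv"]); print(t,r["uv"],round(r["confidence"],2),w[v,u].round(3))
print(arm.state())
E
```

```text
picsTraceback (most recent call last):
  File "<stdin>", line 3, in <module>
  File "h.py", line 10, in cloud
    w=c@np.array(p["rotation"]).T+np.array(p["origin"])
      ~~~~~~~~~~~~~~~~~~~~~~~~~~~^~~~~~~~~~~~~~~~~~~~~~
ValueError: operands could not be broadcast together with shapes (400,640) (3,)
```

```bash
sed -i 's/np.array(p\["rotation"\]).T/rot(p["rotation"]).T/' h.py; cat >> h.py <<'E'
from scipy.spatial.transform import Rotation as R
def rot(r):
    r=np.array(r,float)
    return r if r.shape==(3,3) else R.from_euler("xyz",r,degrees=True).as_matrix()
E
python3 - <<'E'
from h import *
for n in ["scene","side"]:
    print(n,arm.camera_params(n))
    im,d,w=cloud(n,n+"0.png")
    for t in ["clip","clip_grip","small_top","tall_top","stand_small","stand_tall"]:
        for r in arm.look_for(t,n)[:2]:
            u,v=map(int,r["uv"]); print(t,r["uv"],round(r["confidence"],2),w[v,u].round(3))
print(arm.state())
E
```

```text
scene {'vfov': 47.38730585107864, 'cx': 320.7196926554571, 'cy': 202.02801052962735, 'origin': array([ 1.33556453, -0.33430621,  0.94703488]), 'rotation': array([-135.13389426,   -0.50669159,   67.16481898])}
clip [362.3, 205.6] 0.67 [0.58  0.114 0.062]
clip [232.5, 218.0] 0.59 [ 0.545 -0.232  0.117]
clip_grip [233.8, 216.4] 0.85 [ 0.548 -0.229  0.126]
small_top [247.9, 236.0] 0.55 [ 0.54  -0.202  0.03 ]
tall_top [363.0, 204.2] 0.77 [0.581 0.116 0.066]
stand_small [244.8, 234.0] 0.7 [ 0.539 -0.208  0.039]
stand_small [321.2, 230.0] 0.39 [ 0.59  -0.011  0.023]
stand_tall [361.1, 203.7] 0.59 [0.58  0.11  0.072]
side {'vfov': 51.0255928844436, 'cx': 326.85953790454636, 'cy': 199.98357403471195, 'origin': array([ 0.32420946, -1.19355331,  0.77161242]), 'rotation': array([-117.48850503,    0.96981656,  -11.68326846])}
clip [332.3, 246.8] 0.7 [ 0.526 -0.232  0.115]
clip_grip [330.2, 246.7] 0.62 [ 0.521 -0.229  0.114]
clip_grip [269.6, 228.5] 0.17 [0.368 0.095 0.002]
small_top [333.0, 270.9] 0.59 [ 0.531 -0.221  0.023]
tall_top [325.2, 211.0] 0.59 [0.573 0.104 0.04 ]
stand_tall [325.5, 212.9] 0.57 [0.573 0.106 0.035]
{'time': 0.75, 'joints': array([-7.38027570e+01,  4.99382391e+00,  7.85352672e+01, -6.93245736e-04,
        9.64625669e+01, -5.90830554e+00]), 'qd': array([ 0.0806126 ,  0.0199883 ,  0.08332579,  0.04321559,  0.04002317,
       -0.03483767]), 'effort': array([ 1.08767428e-03, -3.51630342e+01, -3.13416588e+01, -3.11980493e-04,
       -5.53011887e-05, -2.93519790e-06]), 'tool_pos': array([ 0.20695945, -0.5095936 ,  0.231364  ]), 'orientation': array([1.79991773e+02, 1.54386999e-03, 2.21054703e+01]), 'force': array([-0.21170038,  0.28645766,  0.31319697]), 'wrist_torque': array([0.02233254, 0.03407256, 0.04192846]), 'finger_force': 0.0, 'width': 0.0853832510960069}
```

View pics/scene0.png

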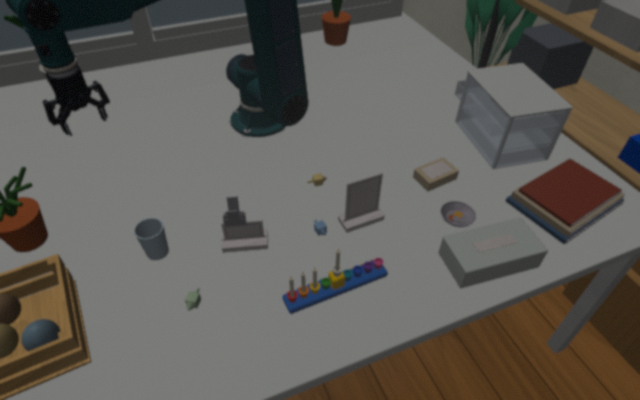

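View pics/side0.png

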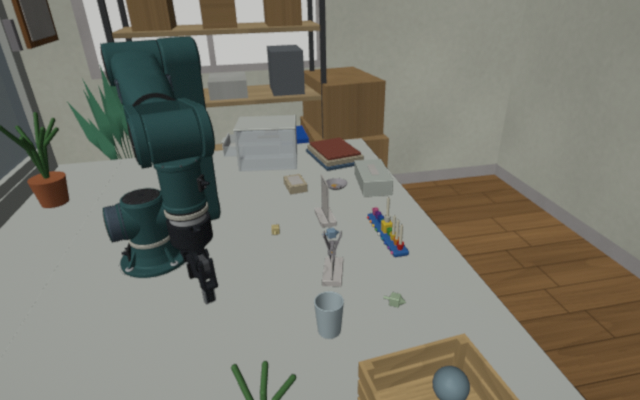

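```bash
python3 - <<'E'
from h import *
for n in ["scene","side"]:
    w=np.load(n+".npz")["w"]
    for nm,c,lo,hi in [("small",(.53,-.20),.03,.08),("tall",(.57,.11),.03,.15),("clip",(.53,-.22),.09,.14),]:
        m=(np.hypot(w[...,0]-c[0],w[...,1]-c[1])<.09)&(w[...,2]>lo)&(w[...,2]<hi)
        q=w[m][:,:2]; 
        if len(q)<8: print(n,nm,len(q));continue
        o=np.median(q,0); r=q-o; _,s,v=np.linalg.svd(r[np.linalg.norm(r,axis=1)<.07]);t=r@v[0]
        print(n,nm,len(q),o.round(3),"dir",np.degrees(np.arctan2(v[0][1],v[0][0])).round(1),np.percentile(t,[2,98]).round(3),"rms",(s/np.sqrt(len(q))).round(4),"top",w[m][:,2].max().round(3))
p=arm.camera_params("wrist");print(p, arm.state()["tool_pos"])
E
```

```text
scene small 504 [ 0.537 -0.209] dir -106.1 [-0.05   0.051] rms [0.0307 0.0015] top 0.08
scene tall 1073 [0.579 0.113] dir -88.1 [-0.053  0.049] rms [0.031  0.0014] top 0.15
scene clip 333 [ 0.535 -0.224] dir 2.1 [-0.027  0.016] rms [0.0145 0.0142] top 0.14
side small 37 [ 0.523 -0.245] dir -107.1 [-0.049  0.016] rms [0.0215 0.0015] top 0.08
side tall 222 [0.573 0.108] dir -87.7 [-0.058  0.045] rms [0.0331 0.0009] top 0.15
side clip 178 [ 0.524 -0.23 ] dir -105.3 [-0.035  0.022] rms [0.0184 0.0099] top 0.139
{'vfov': 67.75868137041014, 'cx': 319.2052075037397, 'cy': 197.10977989606712, 'origin': array([ 0.28142027, -0.47873343,  0.37305278]), 'rotation': array([ 1.61731869e+02,  3.42822543e-03, -6.78722375e+01])} [ 0.20695945 -0.5095936   0.231364  ]
```

Request:
play_rows(
  increments=[
    [[0,0,-10],[5,-1.7,0],0],
    [[0,0,-20],[11,-3.7,-1],0],
    [[0,0,-30],[17,-5.7,-2],0],
    [[0,0,-40],[23,-7.8,-2],0],
    [[0,0,-50],[29,-9.9,-2],0],
    [[0,0,-52],[35,-12,-2],0],
    [[0,0,-52],[40.5,-13.9,-2],0],
    [[0,0,-52],[40.5,-13.9,-2],0],
    [[0,0,-52],[40.5,-13.9,-2],0],
    [[0,0,-52],[40.5,-13.9,-2],0],
  ],
)

```text
time: 2.0
tool_pos: [0.529, -0.2296, 0.2515]
orientation: [180.0, 0.0, 74.0]
force: [-0.6, -0.7, 0.2]
width: 0.0855
finger_force: 0.0
```

```bash
python3 - <<'E'
from h import *
s=arm.state();print(s["time"],s["tool_pos"],s["orientation"])
im,d,w=cloud("wrist","w1.png")
for t in ["clip","clip_grip","small_top"]:
    for r in arm.look_for(t,"wrist")[:2]:
        u,v=map(int,r["uv"]); print(t,r["uv"],round(r["confidence"],2),w[v,u].round(3))
cd=np.radians(-16.1);nx=np.array([np.cos(cd),np.sin(cd)]);ny=np.array([-nx[1],nx[0]])
o=np.array([.53,-.215])
q=(w[...,:2]-o);x=q@nx;y=q@ny;z=w[...,2]
near=(abs(x)<.05)&(abs(y)<.09)
for a in np.arange(.07,.156,.005):
    m=near&(z>a)&(z<=a+.005)
    if m.sum()>5: print(a.round(3),m.sum(),"x",np.percentile(x[m],[1,50,99]).round(3),"y",np.percentile(y[m],[1,50,99]).round(3))
E
```

```text
2.0 [ 0.52898724 -0.22961603  0.25149351] [1.79997672e+02 3.22551004e-02 7.39838552e+01]
clip [314.8, 179.7] 0.72 [ 0.526 -0.222  0.112]
clip [441.6, 232.5] 0.45 [ 0.662 -0.361  0.027]
clip_grip [317.2, 181.2] 0.91 [ 0.528 -0.224  0.112]
small_top [318.8, 129.2] 0.6 [ 0.542 -0.179  0.084]
0.075 43 x [-0.003  0.002  0.004] y [0.016 0.029 0.051]
0.08 144 x [-0.004  0.     0.005] y [0.015 0.036 0.06 ]
0.085 26 x [-0.005  0.003  0.007] y [-0.03   0.011  0.035]
0.09 120 x [-0.007  0.007  0.008] y [-0.034 -0.005  0.019]
0.095 159 x [-0.008 -0.003  0.009] y [-0.034 -0.01   0.019]
0.1 161 x [-0.01  -0.003  0.012] y [-0.034 -0.007  0.019]
0.105 309 x [-0.011 -0.     0.012] y [-0.035 -0.007  0.02 ]
0.11 647 x [-0.012  0.001  0.013] y [-0.036 -0.008  0.018]
0.115 107 x [-0.014 -0.012  0.015] y [-0.022 -0.008  0.005]
0.12 117 x [-0.015 -0.013  0.017] y [-0.022 -0.008  0.005]
0.125 117 x [-0.017  0.016  0.018] y [-0.022 -0.009  0.005]
0.13 129 x [-0.018 -0.017  0.02 ] y [-0.022 -0.008  0.005]
0.135 143 x [-0.02  -0.018  0.022] y [-0.022 -0.008  0.005]
0.14 139 x [-0.021 -0.02   0.023] y [-0.022 -0.008  0.005]
0.145 62 x [-0.026  0.022  0.027] y [-0.023 -0.006  0.006]
0.15 314 x [-0.026 -0.021  0.027] y [-0.022 -0.008  0.006]
```

View pics/w1.png

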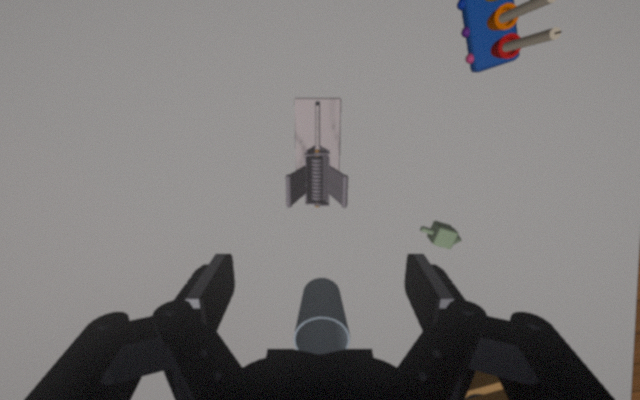

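Request:
play_rows(
  increments=[
    [[0,0,0],[0.63,-0.26,3],0],
    [[0,0,0],[0.63,-0.26,6],0],
    [[0,0,0],[0.63,-0.26,9],0],
    [[0,0,0],[0.63,-0.26,11],0],
    [[0,0,0],[0.63,-0.26,12.5],0],
    [[0,0,0],[0.63,-0.26,13.05],0],
    [[0,0,0],[0.63,-0.26,13.05],0],
  ],
)

```text
time: 3.08
tool_pos: [0.5292, -0.2219, 0.1211]
orientation: [180.0, 0.0, 74.1]
force: [-0.4, 0.7, -0.5]
width: 0.0853
finger_force: 0.0
```

Request:
play_rows(
  increments=[
    [[0,0,0],[0,0,0],100],
    [[0,0,0],[0,0,0],120],
    [[0,0,0],[0,0,0],140],
    [[0,0,0],[0,0,0],160],
    [[0,0,0],[0,0,0],180],
    [[0,0,0],[0,0,0],200],
    [[0,0,0],[0,0,0],255],
    [[0,0,0],[0,0,0],255],
    [[0,0,0],[0,0,0],255],
  ],
)

```text
time: 4.2
tool_pos: [0.5291, -0.2217, 0.1208]
orientation: [180.0, 0.0, 74.1]
force: [-0.2, 0.6, 0.1]
width: 0.0228
finger_force: 58.7
```

```bash
python3 - <<'E'
from h import *
s=arm.state();print(s["time"],s["tool_pos"],s["orientation"],s["width"],s["finger_force"],s["force"])
im,d,w=cloud("wrist","w2.png")
im2,d,w=cloud("side"); cv2.imwrite("pics/c2.png",np.vstack([cv2.resize(im[100:400,200:440],(480,300)),cv2.resize(im2[180:300,260:420],(480,300))]))
E
```

```text
4.2 [ 0.52913652 -0.22166237  0.1208305 ] [1.79995474e+02 5.55699064e-03 7.41048281e+01] 0.022780209082512944 58.655318124219775 [-0.23658156  0.64749386  0.07015631]
```

View pics/c2.png

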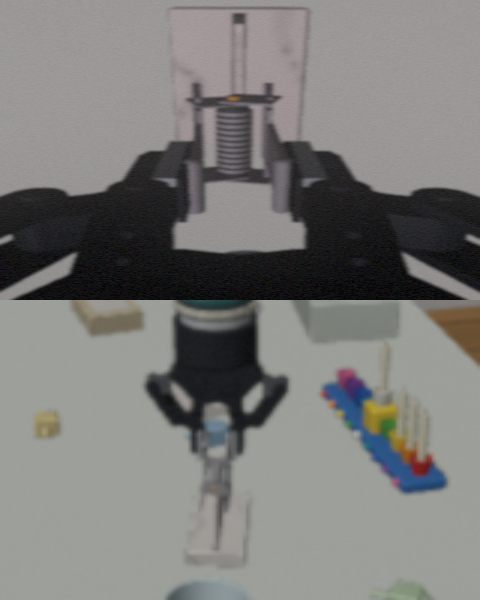

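Request:
play_rows(
  increments=[
    [[0,0,0],[0,0,-0.7],255],
    [[0,0,0],[0,0,-1.5],255],
    [[0,0,0],[0,0,-3],255],
    [[0,0,0],[0,0,-5],255],
    [[0,0,0],[0,0,-8],255],
    [[0,0,0],[0,0,-11],255],
    [[0,0,0],[0,0,-14],255],
    [[0,0,-3],[2,-0.2,-17],255],
    [[0,0,-6],[6,-0.5,-17],255],
    [[0,0,-10],[10,-0.9,-17],255],
    [[0,0,-14],[14,-1.3,-17],255],
    [[0,0,-18],[18,-1.7,-17],255],
    [[0,0,-18],[22,-2.1,-17],255],
    [[0,0,-18],[24.5,-2.3,-17],255],
    [[0,0,-18],[25.5,-2.4,-17],255],
    [[0,0,-18],[25.5,-2.4,-17],255],
    [[0,0,-18],[25.5,-2.4,-17],255],
  ],
)

```text
time: 6.42
tool_pos: [0.5758, 0.0292, 0.2911]
orientation: [180.0, 0.0, 92.0]
force: [0.2, -0.3, -0.5]
width: 0.0228
finger_force: 58.7
```

```bash
python3 - <<'E'
from h import *
s=arm.state();print(s["time"],s["tool_pos"],s["orientation"],s["width"],s["finger_force"],s["force"])
im,d,w=cloud("wrist","w3.png")
print(arm.look_for("tall_top","wrist")[:2])
o=np.array([.576,.111]);m=(abs(w[...,0]-o[0])<.06)&(abs(w[...,1]-o[1])<.08)&(w[...,2]>.14)&(w[...,2]<.17)
def fit(q):
    l=cv2.fitLine(q.astype(np.float32),cv2.DIST_HUBER,0,.001,.001).ravel();t=(q-l[2:])@l[:2];c=l[2:]+l[:2]*(np.percentile(t,1)+np.percentile(t,99))/2
    return c.round(4),np.degrees(np.arctan2(l[1],l[0])).round(1),np.percentile(t,[1,99]).round(4)
q=w[m];print(m.sum(),fit(q[:,:2]),np.percentile(q[:,2],[5,50,95]))
top=q[q[:,2]>.153];print(len(top),fit(top[:,:2]))
# clip in hand: below fingers, tool frame
T=R.from_euler("xyz",s["orientation"],degrees=True).as_matrix()
for n in ["wrist","scene","side"]:
    if n!="wrist": im2,_,w=cloud(n,n+"3.png")
    L=(w-s["tool_pos"])@T
    for a in np.arange(-.03,.065,.005):
        m=(abs(L[...,0])<.04)&(abs(L[...,1])<.03)&(L[...,2]>a)&(L[...,2]<=a+.005)
        if m.sum()>3: print(n,a.round(3),m.sum(),"x",np.percentile(L[m][:,0],[1,99]).round(3),"y",np.percentile(L[m][:,1],[1,50,99]).round(3))
E
```

```text
6.425 [0.57582691 0.0291536  0.29108466] [1.79985776e+02 3.75767347e-02 9.20315799e+01] 0.02282800340573534 58.70754084549844 [ 0.18538044 -0.34814252 -0.54120702]
[{'uv': [323.8, 89.3], 'confidence': 0.84}]
521 (array([0.5753, 0.1176]), np.float32(-88.0), array([-0.0496,  0.0529])) [0.14995417 0.1570952  0.15829268]
457 (array([0.5752, 0.1176]), np.float32(-88.1), array([-0.0458,  0.057 ]))
wrist -0.03 797 x [-0.015  0.012] y [-0.024 -0.009  0.024]
wrist -0.025 860 x [-0.015  0.013] y [-0.024  0.008  0.024]
wrist -0.02 338 x [0.007 0.013] y [-0.025 -0.     0.025]
wrist -0.015 305 x [0.007 0.013] y [-0.025  0.009  0.025]
wrist -0.01 267 x [-0.014  0.012] y [-0.024  0.009  0.024]
wrist -0.005 116 x [-0.012  0.013] y [-0.018  0.009  0.017]
wrist 0.0 76 x [-0.015  0.013] y [-0.012  0.009  0.01 ]
wrist 0.005 57 x [-0.015  0.013] y [-0.012  0.009  0.01 ]
wrist 0.01 73 x [-0.011  0.012] y [-0.012  0.008  0.01 ]
wrist 0.015 1006 x [-0.028  0.025] y [-0.012 -0.001  0.01 ]
wrist 0.02 992 x [-0.028  0.027] y [-0.013 -0.001  0.01 ]
wrist 0.025 194 x [-0.028  0.027] y [-0.015  0.002  0.012]
wris
[... 1640 characters left out ...]
008] y [-0.02   0.008  0.021]
side -0.005 8 x [-0.017  0.005] y [-0.019  0.007  0.014]
side 0.0 8 x [-0.021  0.005] y [-0.015 -0.003  0.009]
side 0.005 8 x [-0.018  0.005] y [-0.014  0.007  0.009]
side 0.01 8 x [-0.016  0.023] y [-0.014 -0.004  0.009]
side 0.015 41 x [-0.03   0.024] y [-0.015 -0.003  0.008]
side 0.02 23 x [-0.029  0.025] y [-0.015 -0.001  0.009]
side 0.025 18 x [-0.031  0.024] y [-0.017 -0.009  0.009]
side 0.03 14 x [-0.03  0.02] y [-0.016 -0.012  0.008]
side 0.035 11 x [-0.031  0.024] y [-0.016 -0.015  0.008]
side 0.04 10 x [-0.029  0.021] y [-0.017 -0.016  0.008]
side 0.045 18 x [-0.03   0.017] y [-0.018 -0.015  0.008]
side 0.05 8 x [-0.03   0.014] y [-0.018 -0.016  0.009]
```

View pics/w3.png

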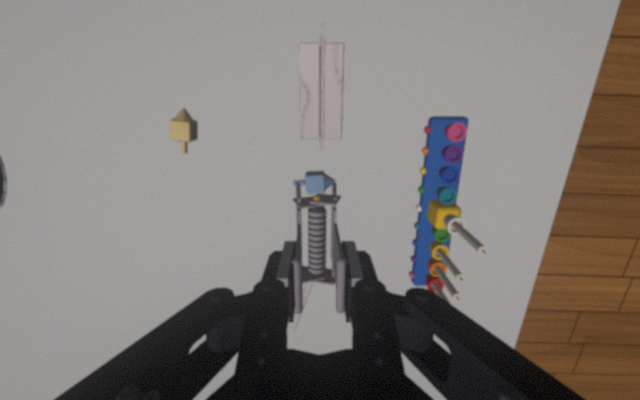

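Request:
play_rows(
  increments=[
    [[0,0,0],[2,0.1,0],255],
    [[0,0,0],[4.5,0.2,0],255],
    [[0,0,0],[7,0.35,0],255],
    [[0,0,0],[8.4,0.43,1],255],
    [[0,0,0],[8.8,0.43,3],255],
    [[0,0,0],[8.8,0.43,4.5],255],
    [[0,0,0],[8.8,0.43,5.4],255],
    [[0,0,0],[8.8,0.43,5.4],255],
    [[0,0,0],[8.8,0.43,5.4],255],
  ],
)

```text
time: 7.75
tool_pos: [0.5773, 0.118, 0.2376]
orientation: [179.9, 0.0, 92.1]
force: [-0.2, -0.6, -0.5]
width: 0.0228
finger_force: 58.7
```

```bash
cat > m.py <<'E'
from h import *
import sys
s=arm.state();print(s["time"],s["tool_pos"],s["orientation"],s["width"],s["finger_force"],s["force"])
T=R.from_euler("xyz",s["orientation"],degrees=True).as_matrix()
im,_,w=cloud("wrist","w%s.png"%sys.argv[1]);L=(w-s["tool_pos"])@T
m=(w[...,2]>.12)&(w[...,2]<.162)&(abs(L[...,1])<.03)&(abs(L[...,0])<.08)&((L[...,0]>.029))
q=L[m];print("card",m.sum(),"y",np.percentile(q[:,1],[5,50,95]).round(4),"x",np.percentile(q[:,0],[1,99]).round(4),"slope",np.polyfit(q[:,0],q[:,1],1).round(4),"top",np.percentile(w[m][:,2],[50,98]).round(4))
for a in np.arange(.0,.065,.005):
    m=(abs(L[...,0])<.029)&(abs(L[...,1])<.03)&(L[...,2]>a)&(L[...,2]<=a+.005)
    if m.sum()>3: print(a.round(3),m.sum(),"x",np.percentile(L[m][:,0],[1,99]).round(3),"y",np.percentile(L[m][:,1],[1,50,99]).round(4))
cv2.imwrite("pics/c%s.png"%sys.argv[1],cv2.resize(im[40:340,200:440],None,fx=2,fy=2))
E
python3 m.py 4
```

```text
7.75 [0.57732049 0.11802566 0.23761275] [1.79916087e+02 4.23004159e-04 9.20729933e+01] 0.022820569228719282 58.716171520063654 [-0.18967553 -0.56343923 -0.46435777]
card 167 y [-0.0033 -0.0018 -0.0003] x [0.0296 0.0519] slope [-0.0179 -0.0011] top [0.1569 0.1586]
0.0 73 x [-0.015  0.013] y [-0.012   0.0086  0.0104]
0.005 57 x [-0.015  0.013] y [-0.0122  0.0085  0.0103]
0.01 70 x [-0.011  0.013] y [-0.0122  0.0084  0.01  ]
0.015 985 x [-0.028  0.025] y [-0.0118 -0.0014  0.0095]
0.02 1014 x [-0.028  0.027] y [-0.0127 -0.0008  0.0098]
0.025 186 x [-0.028  0.027] y [-0.0155  0.0023  0.0119]
0.03 128 x [-0.028  0.026] y [-0.0136  0.0034  0.0118]
0.035 28 x [-0.026  0.027] y [-0.0134  0.0086  0.0097]
0.04 25 x [-0.02   0.026] y [-0.0139  0.0087  0.0101]
0.045 27 x [-0.014  0.026] y [-0.0149  0.0088  0.0103]
0.05 195 x [-0.028  0.026] y [-0.0161  0.0079  0.0105]
0.055 19 x [-0.004  0.026] y [-0.0164  0.0114  0.0115]
```

View pics/c4.png

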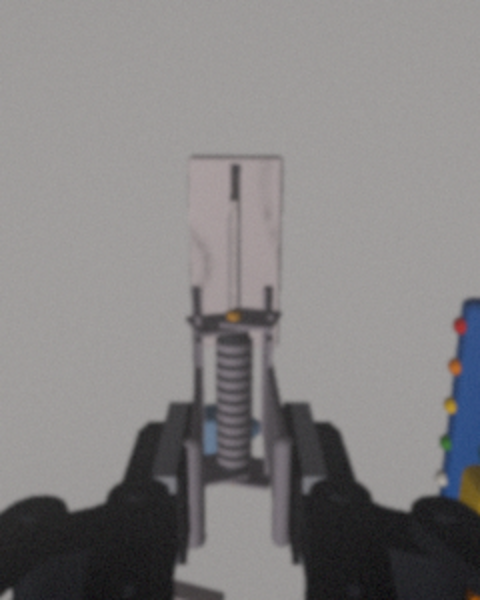

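Request:
play_rows(
  increments=[
    [[0,0,0],[0,0.02,1],255],
    [[0,0,0],[0,0.02,2],255],
    [[0,0,0],[0,0.02,3],255],
    [[0,0,0],[0,0.02,3.4],255],
    [[0,0,0],[0,0.02,3.4],255],
    [[0,0,0],[0,0.02,3.4],255],
    [[0,0,0],[0,0.02,3.4],255],
  ],
)

```text
time: 8.68
tool_pos: [0.5774, 0.1184, 0.2034]
orientation: [179.9, -0.0, 92.1]
force: [1.1, -0.2, 0.2]
width: 0.0231
finger_force: 58.7
```

```bash
python3 m.py 5; python3 - <<'E'
from h import *
im,_,w=cloud("side");im2,_,_=cloud("scene")
cv2.imwrite("pics/f5.png",np.vstack([cv2.resize(im[120:280,240:440],(480,300),interpolation=2),cv2.resize(im2[130:290,200:400],(480,300),interpolation=2)]))
E
```

```text
8.675 [0.57739284 0.11835317 0.2033924 ] [ 1.79936970e+02 -1.25426325e-03  9.21091843e+01] 0.023057699127323816 58.716563262278214 [ 1.10730935 -0.24912919  0.23116381]
card 236 y [-0.0035 -0.0021 -0.0002] x [0.0293 0.0516] slope [-0.0113 -0.0014] top [0.1568 0.1585]
0.0 72 x [-0.015  0.013] y [-0.012   0.0087  0.0104]
0.005 60 x [-0.015  0.013] y [-0.0122  0.0086  0.0103]
0.01 73 x [-0.011  0.016] y [-0.0121  0.0084  0.0101]
0.015 975 x [-0.028  0.025] y [-0.0119 -0.0014  0.0096]
0.02 1022 x [-0.028  0.027] y [-0.0126 -0.0014  0.0098]
0.025 190 x [-0.028  0.027] y [-0.0154  0.0026  0.0119]
0.03 123 x [-0.028  0.026] y [-0.0136  0.0041  0.0118]
0.035 29 x [-0.026  0.027] y [-0.0135  0.0086  0.0099]
0.04 29 x [-0.018  0.027] y [-0.0139  0.0087  0.0101]
0.045 76 x [-0.015  0.029] y [-0.0148 -0.0022  0.0103]
0.05 208 x [-0.028  0.028] y [-0.0162 -0.0002  0.0104]
0.055 18 x [-0.002  0.026] y [-0.0162  0.0114  0.0115]
```

View pics/f5.png

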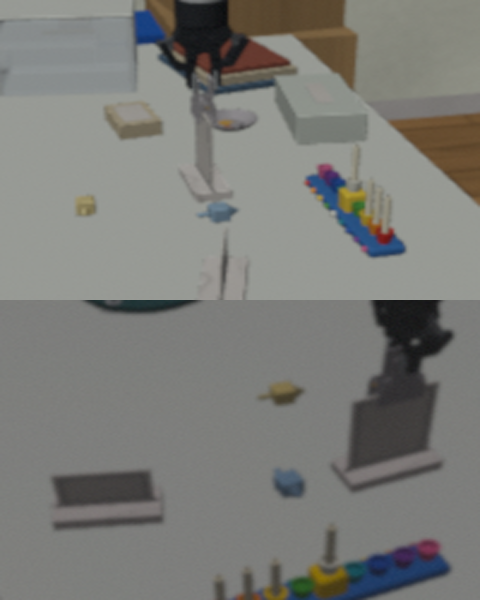

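View pics/c5.png

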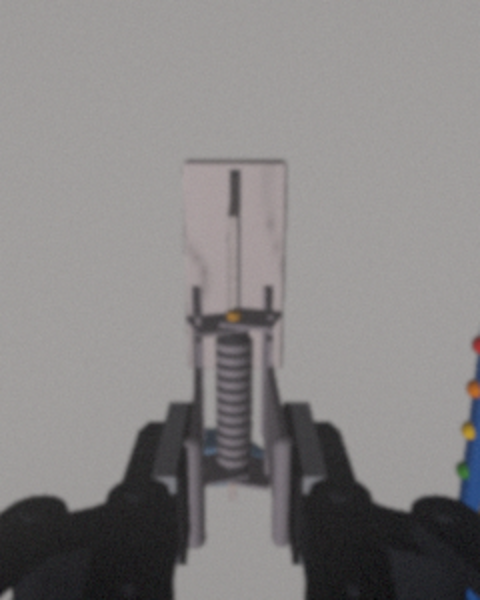

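The clip straddles the middle of the tall card's edge with the jaws open. The card sits midway between the lips, which are about 10 mm down its faces, and both stands are upright. I'm handing it in.

```bash
python3 -c "
from workcell import arm
print(arm.close_job())"
```

```text
the job is handed in; nothing more can be done
None
```

I handed the job in at about 9 s with the clip still squeezed fully open over the middle of the tall card's top edge, lips about 10 mm down each face and clear of the card; both stands are upright and I saw nothing else disturbed, though no verdict came back.

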